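# Seal and vent leaning culture tubes

## Robot

A 6-joint arm with a two-finger parallel gripper is mounted at the origin on the work surface. World frame = base frame: x ahead of the robot, y to its left, z up, the work surface at z = 0. Lengths are in m, angles in degrees, forces in N, time in s.
With the tool pointing down it reaches from about 0.35 to 0.875 m from the base axis. Payload 4.2 kg.
Tool frame: the origin (TCP) lies midway between the tips of the shut fingers; the grasp point (between the pads) lies 19 mm behind it; z points along the fingers, y is the line along which they close (so a half turn about z gives the same grasp; the last joint's range is limited). The gripper opens to 87 mm and grips with 3 to 60 N. Pads are 19 mm wide; open, the fingers measure 117 mm over their backs; the gripper's body (75 mm by 190 mm) begins 51 mm behind the grasp point.
Start: joints at [-51.36, 22.042, 0.453, 0, -68.411, -14.817], TCP at [0.252, -0.572, 0.223] pointing down, gripper open.
Joint ranges: [-179.83, 179.83], [-69.29, 118.12], [-61.27, 80.66], [-181.25, 117.63], [-171.15, -9.14], [-177.46, 177.46]. Speed limits (degrees/s): [159.86, 159.86, 180, 180, 180, 180].

## Interface

Orientations are given as a 3x3 rotation matrix whose columns are the frame's x, y, z axes.
In Python, from station import r, camrig, ticket gives the robot as it stands (r), with the cameras (camrig) and the job (ticket).
- The arm moves only by the tool steer_hand, called after ">>>" as a command line: name --argument value ..., lists and objects as JSON in quotes. Schema: {"type":"object","properties":{"deltas":{"type":"array","items":{"type":"array","prefixItems":[{"type":"number"},{"type":"array","items":{"type":"number"},"minItems":3,"maxItems":3},{"type":"array","items":{"type":"number"},"minItems":3,"maxItems":3}],"minItems":3,"maxItems":3},"minItems":1,"maxItems":8},"only":{"type":"string"},"quiet":{"type":"boolean"},"lines":{"type":"string"}},"required":["deltas"],"additionalProperties":false}. deltas is a list of rows, 1 to 8 of them, each written [opening, [dx, dy, dz], [rx, ry, rz]]: the opening from 0.0 (shut) to 1.0 (fully open), then dx, dy, dz in m, then a rotation vector rx, ry, rz in degrees; each row is the pose to reach, as a shift and turn from the pose commanded when the call began, along the tool's axes at that moment; what a row does not reach only later rows make up. A row lasts 1/10 s, in which the tool goes at most 0.05 m and 8.59 degrees, less where a joint would pass 70% of its speed; a pose out of reach is approached as far as the arm can. The fingers move at their own pace and stop on an object; the grip force is fixed at half the most. Time passes only in rows, so rows that do not move let the fingers close. The tool returns the time, the measured TCP pose, the force, the opening and the grip force at its end. only (a regular expression) keeps the lines of the reply that match it, lines (a string "A,B") keeps lines A to B, and quiet returns only ok. Input that does not fit is refused with a message, and nothing moves.
- r.sense(): the state, without advancing time (a new reading comes with each control period).
- camrig.capture(name): name is "side" or "top"; returns a dict with "pixels" (400x640x3 uint8, red, green, blue), "z_map" (400x640 float32, m along the optical axis (not along the pixel's ray), 0 where there is no reading), "K" (3x3 intrinsics, pixels), "world_from_camera" (4x4, takes a point from camera to world coordinates). Camera axes: x right, y up, looking along -z (the intrinsics and any distortion apply to the point x, -y, -z); pixel columns grow to the right and rows downward; lengths in m; the calibration is good to about 2 mm. A picture is of the moment at which its call begins.
- ticket.finish_job(): hands the job in; it is judged then, once.
The state is a dict: "time_s": time; "joints": joint angles; "joint_velocities": joint speeds; "effort": joint torques, N m; "tcp_pos": TCP position; "ee_rot": TCP orientation; "wrist_force": force on the tool from outside, world axes, zero at the start; "moment": the same for the moment, N m; "gripper_width": opening from 0.0 (shut) to 1.0 (fully open); "gripper_force": force on a finger pad.
Only numpy, scipy, OpenCV 4.12 (cv2) and the standard library are available. Lean on these libraries where they do the work, as an engineer would, in place of code of your own. Each camera call takes 0.05 s, during which the arm holds its last target. There are 200 camera calls.

## Task

Get the culture tubes in the four leaning stands ready for shaking: first press both orange snap caps fully home, and only when both are sealed pull both blue caps up to their raised, vented click. Leave everything else on the bench where it stands.

Things in the scene. Friction and masses are not known exactly. Their poses are not given: they have to be found in the camera images.
- top_orange_a (a point): centre of the top face of the orange snap cap, a plain cylinder 42 mm across and 42 mm tall, on a glass culture tube leaning 34 degrees from vertical. Rides with the cap. z: the tube's axis, out of the tube; the cap slides along it. y: level, square to the lean. x: away from the tube's upper side, towards the bail. All four tubes lean, cap end, to the robot's right (roughly -y).
- cap_orange_a (a joint): height of the orange cap above its sealed place, m: 0 = home on the white collar; 0.014 = raised (vented), 14 mm of white neck showing. Both ends are firm stops (the cap never comes off or turns), each held by a snap detent: about 8 N along the axis carries it past the middle, then it snaps to the other end. Starts raised.
- stand_orange_a: fixed stand, orange-capped tube: dark steel base 130 x 70 x 12 mm (x, y, z), origin under its centre, turned so its -x points roughly to world -y. The tube's axis starts 45 mm towards +x of the origin, 32 mm up, and leans to -x; white collar, 42 mm across, from 100 to 115 mm along the axis, sealed cap from 115 to 157 mm.
- bail_orange_a (a point): middle of the cross bar of this stand's wire carrying bail, fixed: two 8 mm steel wires, 84 mm wide over all, run parallel to the tube 62 mm off its axis on the upper side and end in this bar, 210 mm along the axis (53 mm past a sealed cap's top). It blocks a gripper coming straight down on the cap; one tilted along the tube has room.
- top_orange_b (a point): centre of the top face of the orange snap cap, a plain cylinder 42 mm across and 42 mm tall, on a glass culture tube leaning 38 degrees from vertical. Rides with the cap. z: the tube's axis, out of the tube; the cap slides along it. y: level, square to the lean. x: away from the tube's upper side, towards the bail. All four tubes lean, cap end, to the robot's right (roughly -y).
- cap_orange_b (a joint): height of the orange cap above its sealed place, m: 0 = home on the white collar; 0.014 = raised (vented), 14 mm of white neck showing. Both ends are firm stops (the cap never comes off or turns), each held by a snap detent: about 8 N along the axis carries it past the middle, then it snaps to the other end. Starts raised.
- stand_orange_b: fixed stand, orange-capped tube: dark steel base 130 x 70 x 12 mm (x, y, z), origin under its centre, turned so its -x points roughly to world -y. The tube's axis starts 45 mm towards +x of the origin, 32 mm up, and leans to -x; white collar, 42 mm across, from 100 to 115 mm along the axis, sealed cap from 115 to 157 mm.
- bail_orange_b (a point): middle of the cross bar of this stand's wire carrying bail, fixed: two 8 mm steel wires, 84 mm wide over all, run parallel to the tube 62 mm off its axis on the upper side and end in this bar, 210 mm along the axis (53 mm past a sealed cap's top). It blocks a gripper coming straight down on the cap; one tilted along the tube has room.
- top_blue_a (a point): centre of the top face of the blue snap cap, a plain cylinder 42 mm across and 42 mm tall, on a glass culture tube leaning 34 degrees from vertical. Rides with the cap. z: the tube's axis, out of the tube; the cap slides along it. y: level, square to the lean. x: away from the tube's upper side, towards the bail. All four tubes lean, cap end, to the robot's right (roughly -y).
- cap_blue_a (a joint): height of the blue cap above its sealed place, m: 0 = home on the white collar; 0.014 = raised (vented), 14 mm of white neck showing. Both ends are firm stops (the cap never comes off or turns), each held by a snap detent: about 8 N along the axis carries it past the middle, then it snaps to the other end. Starts home.
- stand_blue_a: fixed stand, blue-capped tube: dark steel base 130 x 70 x 12 mm (x, y, z), origin under its centre, turned so its -x points roughly to world -y. The tube's axis starts 45 mm towards +x of the origin, 32 mm up, and leans to -x; white collar, 42 mm across, from 100 to 115 mm along the axis, sealed cap from 115 to 157 mm.
- bail_blue_a (a point): middle of the cross bar of this stand's wire carrying bail, fixed: two 8 mm steel wires, 84 mm wide over all, run parallel to the tube 62 mm off its axis on the upper side and end in this bar, 210 mm along the axis (53 mm past a sealed cap's top). It blocks a gripper coming straight down on the cap; one tilted along the tube has room.
- top_blue_b (a point): centre of the top face of the blue snap cap, a plain cylinder 42 mm across and 42 mm tall, on a glass culture tube leaning 38 degrees from vertical. Rides with the cap. z: the tube's axis, out of the tube; the cap slides along it. y: level, square to the lean. x: away from the tube's upper side, towards the bail. All four tubes lean, cap end, to the robot's right (roughly -y).
- cap_blue_b (a joint): height of the blue cap above its sealed place, m: 0 = home on the white collar; 0.014 = raised (vented), 14 mm of white neck showing. Both ends are firm stops (the cap never comes off or turns), each held by a snap detent: about 8 N along the axis carries it past the middle, then it snaps to the other end. Starts home.
- stand_blue_b: fixed stand, blue-capped tube: dark steel base 130 x 70 x 12 mm (x, y, z), origin under its centre, turned so its -x points roughly to world -y. The tube's axis starts 45 mm towards +x of the origin, 32 mm up, and leans to -x; white collar, 42 mm across, from 100 to 115 mm along the axis, sealed cap from 115 to 157 mm.
- bail_blue_b (a point): middle of the cross bar of this stand's wire carrying bail, fixed: two 8 mm steel wires, 84 mm wide over all, run parallel to the tube 62 mm off its axis on the upper side and end in this bar, 210 mm along the axis (53 mm past a sealed cap's top). It blocks a gripper coming straight down on the cap; one tilted along the tube has room.
- media_bottle: loose amber bottle with a blue cap, 68 mm across, 170 mm tall; origin under its centre. To be left alone.
- tip_box: loose green tip box with clear lid, 80 x 120 x 58 mm; origin under its centre. To be left alone.
- ice_bucket: loose black ice bucket, 140 mm across the rim, 140 mm tall; origin under its centre. To be left alone.
- pink_rack: loose pink microtube rack with tubes, 80 x 200 x 61 mm; origin under its centre. To be left alone.
- vial_left: loose small vial with white cap, 32 mm across, 65 mm tall, standing among the stands; origin under its centre. To be left alone.
- vial_right: loose small vial with red cap, 32 mm across, 65 mm tall, standing among the stands; origin under its centre. To be left alone.
- marker: loose marker lying flat along its x axis, 135 x 18 x 18 mm; origin under it, near its middle. To be left alone.

How it is judged:
By the outcome, as a careful person would: the job done as asked, in the order asked, and still so for the second after the job is handed in, with the robot touching nothing.
It also fails if it takes over 72 s, if anything falls off the work surface, if the arm or the gripper's body presses on something with over 40 N, if the wrist force passes 120 N, or if a joint passes its speed limit or range.

## Working session

There is one attempt and no reset: what is moved stays moved. The work goes in short steps, Python scripts to look and compute and a tool call to move; the robot and the scene stay as the last step left them, time stands still between calls to the robot, and variables do not carry over. Pictures are saved under pics/ and viewed, at most 10 in all, crops included, and the job is handed in when it is done.

```bash
ls; mkdir -p pics; python3 - <<'E'
from station import r, camrig, ticket
import cv2,numpy as np
for n in("side","top"):
    c=camrig.capture(n); cv2.imwrite(f"pics/{n}0.png",c["pixels"][:,:,::-1]); np.savez(f"{n}0.npz",**c)
    print(n,c["K"].tolist(),np.round(c["world_from_camera"],4).tolist(),[k for k in c])
print(r.sense())
E
```

```text
pics
station.py
side [[386.3391013859595, 0.0, 317.6869876886736], [0.0, 386.3391013859595, 206.83913485530704], [0.0, 0.0, 1.0]] [[-0.8383, 0.3399, -0.4264, 0.165], [-0.545, -0.5468, 0.6356, 0.6383], [-0.0171, 0.7651, 0.6436, 0.8002], [0.0, 0.0, 0.0, 1.0]] ['pixels', 'z_map', 'K', 'world_from_camera']
top [[454.25939587568087, 0.0, 315.0294450336742], [0.0, 454.25939587568087, 193.72671970628156], [0.0, 0.0, 1.0]] [[-0.0643, 0.9778, -0.1993, 0.3844], [-0.9979, -0.0628, 0.0142, 0.0546], [0.0014, 0.1998, 0.9798, 1.1821], [0.0, 0.0, 0.0, 1.0]] ['pixels', 'z_map', 'K', 'world_from_camera']
{'time_s': 0.1, 'joints': array([-5.13591859e+01,  2.20860751e+01,  3.86833772e-01, -2.41841497e-02,
       -6.84110478e+01, -1.48165749e+01]), 'joint_velocities': array([ 0.0062671 , -0.05790967,  0.04921181,  0.12226346, -0.00909382,
        0.02041798]), 'effort': array([-3.29915474e-04, -3.91691315e+01,  1.87935144e+01,  4.23187494e+00,
        1.34800893e-02, -6.39401560e-05]), 'tcp_pos': array([ 0.2522484 , -0.5712431 ,  0.22156959]), 'ee_rot': array([[-9.14851689e-01, -4.03789036e-01, -8.95405093e-04],
       [-4.03790013e-01,  9.14850025e-01,  1.74855577e-03],
       [ 1.13113724e-04,  1.96122483e-03, -9.99998070e-01]]), 'wrist_force': array([-1.31248403,  0.07571901, -0.22900622]), 'moment': array([-0.00572779,  0.01737802,  0.00674558]), 'gripper_force': 0.0, 'gripper_width': 0.9967426420344471}
```

View pics/side0.png

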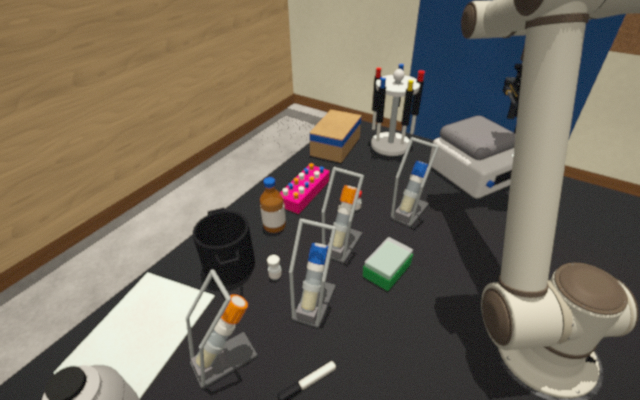

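View pics/top0.png

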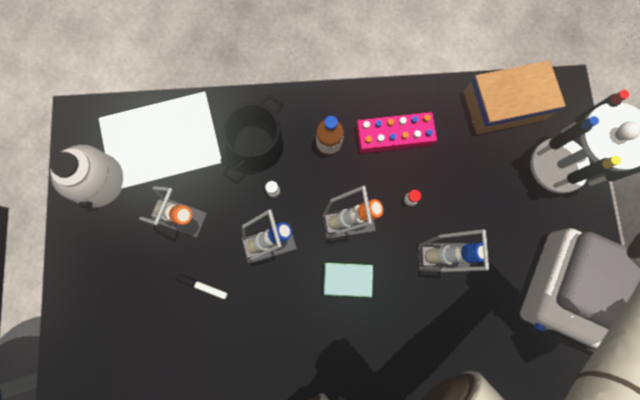

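```bash
cat > h.py <<'E'
import numpy as np,cv2
from scipy.spatial.transform import Rotation as R
def cloud(c):
    K,T,z=c["K"],c["world_from_camera"],c["z_map"]
    v,u=np.mgrid[:400,:640]
    P=np.stack([(u-K[0,2])*z/K[0,0],-(v-K[1,2])*z/K[1,1],-z],-1)
    return P@T[:3,:3].T+T[:3,3]
def masks(c):
    h=cv2.cvtColor(c["pixels"],cv2.COLOR_RGB2HSV);H,S,V=h[...,0],h[...,1],h[...,2]
    return {"orange":(H>=4)&(H<=18)&(S>150)&(V>150),"blue":(H>=100)&(H<=120)&(S>150)&(V>70)}
E
python3 - <<'E'
from h import *
for n in("side","top"):
    c=dict(np.load(n+"0.npz"));P=cloud(c)
    print(n,"zeros",(c["z_map"]==0).mean())
    for k,m in masks(c).items():
        N,l,s,ct=cv2.connectedComponentsWithStats(m.astype(np.uint8))
        for i in range(1,N):
            if s[i,4]>40:
                q=P[(l==i)&(c["z_map"]>0)]; print(k,s[i].tolist(),np.round(np.median(q,0),3),np.round(np.percentile(q[:,2],[5,95]),3))
E
```

```text
side zeros 0.004140625
orange [341, 185, 15, 19, 195] [ 0.543 -0.07   0.168] [0.153 0.183]
orange [263, 193, 19, 12, 116] [0.742 0.008 0.117] [0.11  0.125]
orange [221, 297, 27, 27, 321] [0.555 0.363 0.16 ] [0.142 0.177]
blue [412, 0, 112, 139, 9700] [ 0.694 -1.526  0.014] [-0.308  0.283]
blue [573, 15, 51, 110, 1868] [ 0.091 -1.526  0.201] [-0.041  0.323]
blue [311, 121, 50, 25, 194] [ 0.797 -0.406  0.08 ] [0.072 0.09 ]
blue [412, 161, 15, 16, 153] [ 0.435 -0.298  0.156] [0.143 0.17 ]
blue [264, 177, 11, 10, 95] [ 0.756 -0.004  0.17 ] [0.16  0.173]
blue [308, 243, 19, 21, 263] [0.503 0.14  0.152] [0.138 0.165]
top zeros 0.00365234375
orange [369, 199, 14, 19, 89] [ 0.546 -0.09   0.175] [0.159 0.184]
orange [359, 203, 8, 17, 87] [ 0.544 -0.065  0.159] [0.152 0.169]
orange [170, 206, 22, 19, 180] [0.564 0.353 0.166] [0.152 0.178]
blue [325, 116, 12, 13, 125] [ 0.76  -0.008  0.17 ] [0.166 0.173]
blue [462, 243, 21, 19, 275] [ 0.436 -0.301  0.158] [0.143 0.172]
```

```bash
cat >> h.py <<'E'
from scipy.optimize import least_squares
INIT={"orange1":(.558,.358,.163),"orange2":(.543,-.072,.168),"blue1":(.503,.140,.152),"blue2":(.435,-.300,.157)}
def frame(yaw,lean):  # z axis leaning towards direction yaw
    d=np.array([np.cos(yaw),np.sin(yaw),0]);u=np.array([0,0,1.])
    a=np.sin(lean)*d+np.cos(lean)*u; n=np.cos(lean)*-d+np.sin(lean)*u
    return np.stack([n,np.cross(a,n),a],1)
def sdf(p,Q):
    F=frame(p[3],p[4]);L=(Q-p[:3])@F
    dr=np.hypot(L[:,0],L[:,1])-.021;dz=L[:,2]
    return np.where((dr>0)&(dz>0),np.hypot(dr,dz),np.maximum(dr,dz)),L
def fit(Q,c0):
    p=np.array([*c0,-np.pi/2,np.radians(36)]);p[:3]+=.015*frame(p[3],p[4])[:,2]
    for k in range(8):
        s,L=sdf(p,Q);sel=(L[:,2]>-.040)&(abs(s)<(.015 if k<3 else .006))
        p=least_squares(lambda x:sdf(x,Q[sel])[0],p,loss="soft_l1",f_scale=.0015).x
    s,L=sdf(p,Q[sel]);return p,sel.sum(),np.sqrt((s**2).mean())
E
python3 - <<'E'
from h import *
C=[dict(np.load(n+"0.npz")) for n in("side","top")]
cl=[cloud(c) for c in C]
for k,c0 in INIT.items():
    out=[]
    for P,c in zip(cl,C):
        d=np.linalg.norm(P-c0,axis=2); out.append(P[(d<.055)&(c["z_map"]>0)&(c["pixels"].max(2)>90)])
    for nm,Q in(("side",out[0]),("top",out[1]),("both",np.vstack(out))):
        p,n,e=fit(Q,c0);print(k,nm,np.round(p[:3],4),np.round(np.degrees(p[3:]),1),n,round(e*1e3,2),"base",np.round(p[2],3),"L",round((p[2]-.032)/np.cos(p[4]),4))
    # bail bar: top points
    for P,c in zip(cl,C):
        d=np.hypot(*(P[...,:2]-np.array(c0[:2])).transpose(2,0,1));B=P[(d<.12)&(P[...,2]>.222)&(c["z_map"]>0)]
        if len(B)>5: print("  bar",len(B),np.round(B.mean(0),4),np.round(np.percentile(B,[3,97],axis=0),3).tolist())
E
```

```text
orange1 side [0.561  0.3393 0.1679] [-113.1   38.4] 487 0.98 base 0.168 L 0.1733
orange1 top [0.5616 0.3392 0.1667] [-113.9   38.3] 361 1.46 base 0.167 L 0.1718
orange1 both [0.5611 0.3395 0.1675] [-113.6   38.1] 850 1.26 base 0.167 L 0.1722
  bar 231 [0.5681 0.3671 0.2364] [[0.533, 0.35, 0.224], [0.61, 0.39, 0.242]]
  bar 173 [0.5703 0.3629 0.2375] [[0.535, 0.346, 0.226], [0.608, 0.386, 0.241]]
orange2 side [ 0.5477 -0.096   0.1754] [-87.   33.5] 219 1.63 base 0.175 L 0.1719
orange2 top [ 0.5486 -0.0966  0.1739] [-86.1  34.5] 334 1.18 base 0.174 L 0.1722
orange2 both [ 0.5483 -0.0959  0.1746] [-86.   33.4] 553 1.4 base 0.175 L 0.1708
  bar 159 [ 0.5438 -0.061   0.2393] [[0.503, -0.07, 0.223], [0.584, -0.048, 0.247]]
  bar 197 [ 0.5442 -0.0638  0.2405] [[0.505, -0.072, 0.225], [0.586, -0.05, 0.247]]
blue1 side [0.5128 0.1141 0.157 ] [-77.3  38.2] 330 1.19 base 0.157 L 0.1592
blue1 top [0.5133 0.114  0.1558] [-77.   37.7] 321 1.26 base 0.156 L 0.1565
blue1 both [0.5131 0.1145 0.1566] [-76.4  37.4] 657 1.28 base 0.157 L 0.1568
  bar 198 [0.5062 0.1343 0.236 ] [[0.467, 0.123, 0.224], [0.546, 0.151, 0.242]]
  bar 183 [0.5081 0.1312 0.2369] [[0.469, 0.12, 0.225], [0.547, 0.149, 0.242]]
blue2 side [ 0.4353 -0.3234  0.1631] [-93.8  33.3] 187 1.68 base 0.163 L 0.1569
blue2 top [ 0.4365 -0.3239  0.1623] [-91.9  33.9] 385 1.33 base 0.162 L 0.157
blue2 both [ 0.4361 -0.3236  0.1626] [-92.6  33.6] 572 1.49 base 0.163 L 0.1567
  bar 651 [ 0.3822 -0.3683  0.4894] [[0.325, -0.417, 0.23], [0.473, -0.29, 0.593]]
  bar 839 [ 0.3803 -0.3532  0.4684] [[0.322, -0.415, 0.229], [0.475, -0.29, 0.594]]
```

```bash
cat >> h.py <<'E'
CAP={"o1":(.5612,.3394,.1672,-113.5,38),"o2":(.5482,-.0962,.1747,-86.4,34),"b1":(.5130,.1142,.1565,-76.9,38),"b2":(.4359,-.3237,.1627,-92.8,34)}
def goal(k,up):  # tool pose with TCP up metres beyond the cap top along its axis
    p=CAP[k];F=frame(*np.radians(p[3:]));return np.array(p[:3])+up*F[:,2],np.stack([-F[:,0],F[:,1],-F[:,2]],1)
def delta(s,P,M=None):
    R0=s["ee_rot"];M=R0 if M is None else M
    return np.round(R0.T@(np.array(P)-s["tcp_pos"]),4).tolist(),np.round(R.from_matrix(R0.T@M).as_rotvec(degrees=True),2).tolist()
E
python3 - <<'E'
from h import *
from station import r, camrig, ticket
s=r.sense()
print(delta(s,(.26,-.56,.42))); print(delta(s,(.40,-.4,.45),goal("o2",.2)[1])); print(delta(s,*goal("o2",.2)))
E
```

```text
([-0.0116, 0.0075, -0.1984], [0.0, 0.0, 0.0])
([-0.2043, 0.0974, -0.2283], [-20.57, -29.58, -67.65])
([-0.4239, 0.2104, -0.1186], [-20.57, -29.58, -67.65])
```

>>> steer_hand --deltas '[[0, [0, 0, -0.05], [0, 0, 0]], [0, [0, 0, -0.1], [0, 0, 0]], [0, [0, 0, -0.15], [0, 0, 0]], [0, [0, 0, -0.2], [0, 0, 0]], [0, [-0.04, 0.02, -0.23], [-2, -3, -7]], [0, [-0.08, 0.04, -0.23], [-4, -6, -14]], [0, [-0.12, 0.06, -0.23], [-6, -9, -21]], [0, [-0.16, 0.08, -0.23], [-8, -12, -28]]]'

```text
time_s: 0.9
tcp_pos: [0.3673, -0.4324, 0.4528]
ee_rot: [[-0.603, -0.794, 0.079], [-0.762, 0.602, 0.236], [-0.235, 0.083, -0.968]]
wrist_force: [0.8, -0.3, 0.2]
gripper_width: 0.355
gripper_force: 0.0
```

```bash
python3 - <<'E'
from h import *
from station import r, camrig, ticket
s=r.sense();print(s["joints"])
print(delta(s,(.46,-.32,.45),goal("o2",.2)[1])); print(delta(s,*goal("o2",.2)))
E
```

```text
[ -41.07285535   17.49800966   29.5185408   -13.92539041 -107.1951583
   -0.21102284]
([-0.1409, -0.0061, 0.0366], [-12.37, -17.79, -39.28])
([-0.2581, -0.0232, 0.1766], [-12.37, -17.79, -39.28])
```

>>> steer_hand --deltas '[[0, [-0.035, 0, 0.01], [-2, -3, -7]], [0, [-0.07, 0, 0.02], [-4, -6, -14]], [0, [-0.105, 0, 0.03], [-6, -9, -20]], [0, [-0.14, 0, 0.04], [-8, -12, -27]], [0, [-0.18, -0.01, 0.08], [-10, -15, -34]], [0, [-0.22, -0.02, 0.13], [-12.37, -17.79, -39.28]], [0, [-0.258, -0.023, 0.177], [-12.37, -17.79, -39.28]], [0, [-0.258, -0.023, 0.177], [-12.37, -17.79, -39.28]]]'

```text
time_s: 1.7
tcp_pos: [0.556, -0.2079, 0.3349]
ee_rot: [[0.045, -0.998, -0.039], [-0.827, -0.059, 0.559], [-0.561, 0.007, -0.828]]
wrist_force: [-0.5, -0.4, 0.4]
gripper_width: 0.007
gripper_force: 0.0
```

```bash
python3 - <<'E'
from h import *
from station import r, camrig, ticket
s=r.sense();print(s["joints"])
print(delta(s,*goal("o2",.2)));print(delta(s,*goal("o2",.02)))
E
```

```text
[ -22.21585601   25.91544769   26.3346974   -31.34618922 -104.70119484
   21.22971349]
([-0.0033, 0.0008, -0.0045], [0.22, 0.11, -0.39])
([-0.0029, 0.0001, 0.1755], [0.22, 0.11, -0.39])
```

>>> steer_hand --deltas '[[0, [-0.003, 0, 0.04], [0.2, 0.1, -0.4]], [0, [-0.003, 0, 0.08], [0.2, 0.1, -0.4]], [0, [-0.003, 0, 0.12], [0.2, 0.1, -0.4]], [0, [-0.003, 0, 0.15], [0.2, 0.1, -0.4]], [0, [-0.003, 0, 0.17], [0.2, 0.1, -0.4]], [0, [-0.003, 0, 0.17], [0.2, 0.1, -0.4]], [0, [-0.003, 0, 0.17], [0.2, 0.1, -0.4]], [0, [-0.003, 0, 0.17], [0.2, 0.1, -0.4]]]'

```text
time_s: 2.5
tcp_pos: [0.5499, -0.1142, 0.2007]
ee_rot: [[0.055, -0.998, -0.028], [-0.83, -0.061, 0.554], [-0.555, -0.007, -0.832]]
wrist_force: [-0.7, -0.3, -0.6]
gripper_width: 0.005
gripper_force: 0.0
```

```bash
python3 - <<'E'
from h import *
from station import r, camrig, ticket
s=r.sense()
print(delta(s,*goal("o2",0)));print(delta(s,*goal("o2",-.014)))
c=camrig.capture("side");cv2.imwrite("pics/s1.png",cv2.resize(c["pixels"][130:280,250:450,::-1],(800,600)))
E
```

```text
([-0.0006, 0.0007, 0.0317], [-0.37, -0.29, 0.15])
([-0.0006, 0.0008, 0.0457], [-0.37, -0.29, 0.15])
```

View pics/s1.png

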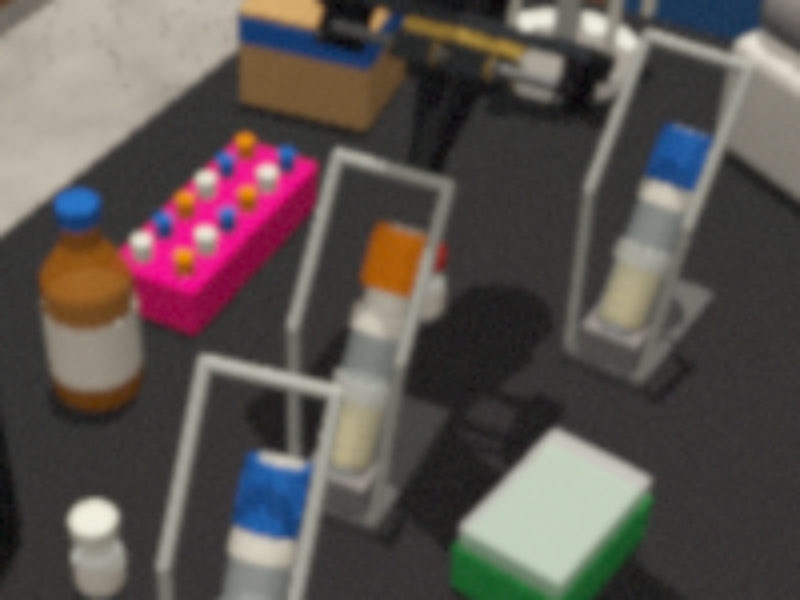

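The crop shows the shut fingers at about (430,150) entering beyond the bail bar of the middle orange stand, with the cap top at (400,235). I'll check the tip against the depth map.

```bash
python3 - <<'E'
from h import *
from station import r, camrig, ticket
s=r.sense()
for n in("side","top"):
    c=camrig.capture(n);P=cloud(c);L=(P-s["tcp_pos"])@s["ee_rot"]
    m=(abs(L[...,0])<.03)&(abs(L[...,1])<.04)&(L[...,2]>-.05)&(L[...,2]<.02)&(c["z_map"]>0)
    q=L[m];print(n,len(q),np.round(np.percentile(q,[2,50,98],axis=0),4).tolist())
E
```

```text
side 167 [[-0.0128, -0.0121, -0.0493], [-0.0096, 0.0024, -0.0319], [0.0082, 0.0145, -0.0097]]
top 176 [[-0.012, -0.0124, -0.0494], [-0.0093, -0.0012, -0.0287], [0.0014, 0.0114, -0.0021]]
```

>>> steer_hand --deltas '[[0, [0, 0, 0.015], [0, 0, 0]], [0, [0, 0, 0.028], [0, 0, 0]], [0, [0, 0, 0.032], [0, 0, 0]], [0, [0, 0, 0.036], [0, 0, 0]], [0, [0, 0, 0.040], [0, 0, 0]], [0, [0, 0, 0.043], [0, 0, 0]], [0, [0, 0, 0.045], [0, 0, 0]], [0, [0, 0, 0.045], [0, 0, 0]]]'

```text
time_s: 3.45
tcp_pos: [0.5479, -0.0882, 0.1621]
ee_rot: [[0.054, -0.998, -0.03], [-0.829, -0.062, 0.555], [-0.556, -0.005, -0.831]]
wrist_force: [0.4, 0.2, -0.7]
gripper_width: 0.001
gripper_force: 0.0
```

```bash
python3 - <<'E'
from h import *
from station import r, camrig, ticket
s=r.sense();print(delta(s,*goal("o2",-.014)),"axial F",s["wrist_force"]@s["ee_rot"])
E
```

```text
([-0.0004, 0.0002, -0.001], [-0.25, -0.22, 0.11]) axial F [ 0.25223074 -0.37223457  0.71451858]
```

>>> steer_hand --deltas '[[0, [0, 0, 0.001], [0, 0, 0]], [0, [0, 0, 0.002], [0, 0, 0]], [0, [0, 0, 0.003], [0, 0, 0]], [0, [0, 0, 0.003], [0, 0, 0]]]'

```text
time_s: 3.85
tcp_pos: [0.548, -0.088, 0.1618]
ee_rot: [[0.056, -0.998, -0.029], [-0.831, -0.063, 0.553], [-0.554, -0.007, -0.832]]
wrist_force: [-1.7, -3.3, 9.4]
gripper_width: 0.009
gripper_force: 5.0
```

```bash
python3 - <<'E'
from h import *
from station import r, camrig, ticket
s=r.sense();print(delta(s,*goal("o2",-.014)),"axial F",s["wrist_force"]@s["ee_rot"])
E
```

```text
([-0.0005, 0.0003, -0.0013], [-0.32, -0.35, 0.23]) axial F [-2.57570391  1.87337518 -9.57963166]
```

>>> steer_hand --deltas '[[0, [0, 0, 0.001], [0, 0, 0]], [0, [0, 0, 0.002], [0, 0, 0]], [0, [0, 0, -0.04], [0, 0, 0]], [0, [0, 0, -0.09], [0, 0, 0]], [0, [0, 0, -0.14], [0, 0, 0]], [0, [0, 0, -0.19], [0, 0, 0]], [0, [0, 0, -0.22], [0, 0, 0]], [0, [0, 0, -0.22], [0, 0, 0]]]'

```text
time_s: 4.65
tcp_pos: [0.5555, -0.2115, 0.3462]
ee_rot: [[0.056, -0.998, -0.023], [-0.832, -0.059, 0.552], [-0.552, -0.012, -0.834]]
wrist_force: [0.3, 0.5, -0.1]
gripper_width: 0.007
gripper_force: 0.0
```

```bash
cat > chk.py <<'E'
from h import *
from station import r, camrig, ticket
def heights(names):
    cs=[camrig.capture(n) for n in("side","top")];cl=[cloud(c) for c in cs];ko=dict(o1="orange1",o2="orange2",b1="blue1",b2="blue2")
    for k in names:
        p=CAP[k];F=frame(*np.radians(p[3:]));o=[]
        for P,c in zip(cl,cs):
            L=(P-np.array(p[:3]))@F;z=c["z_map"]>0
            m=(np.hypot(L[...,0],L[...,1])<.018)&(abs(L[...,2])<.022)&z;q=L[...,2][m]
            col=masks(c)[ko[k][:-1]]&z&(np.hypot(L[...,0],L[...,1])<.03)&(abs(L[...,2])<.07);cc=L[...,2][col]
            o.append((m.sum(),np.round(np.median(q)*1e3,1) if len(q) else None,np.round(np.percentile(cc,[3,97])*1e3,1).tolist() if len(cc) else None))
        print(k,o)
E
python3 - <<'E'
from chk import *
heights(["o1","o2","b1","b2"])
s=r.sense();print(s["joints"]);print("o1 .2",delta(s,*goal("o1",.2)),"mid",delta(s,(.55,.05,.42),goal("o1",.2)[1]))
E
```

```text
o1 [(np.int64(139), np.float64(0.8), [-37.6, 1.0]), (np.int64(191), np.float64(-0.4), [-28.8, 1.8])]
o2 [(np.int64(17), np.float64(-13.4), [-52.7, -15.9]), (np.int64(111), np.float64(-14.4), [-46.7, -13.6])]
b1 [(np.int64(32), np.float64(0.7), [-37.6, -3.0]), (np.int64(159), np.float64(-0.5), [-35.6, 1.1])]
b2 [(np.int64(7), np.float64(-5.2), [-37.0, -2.9]), (np.int64(0), None, None)]
[ -22.33192675   25.36198761   26.54250406  -31.36061875 -104.8395959
   21.41082922]
o1 .2 ([-0.3533, 0.0158, 0.2576], [15.62, -4.01, 22.04]) mid ([-0.258, -0.0118, 0.0792], [15.62, -4.01, 22.04])
```

>>> steer_hand --deltas '[[0, [-0.045, 0, 0.02], [2, -0.5, 3]], [0, [-0.09, 0, 0.035], [4, -1, 6]], [0, [-0.13, 0, 0.055], [6, -1.5, 9]], [0, [-0.17, 0, 0.085], [8, -2, 12]], [0, [-0.21, 0.005, 0.115], [10, -2.5, 15]], [0, [-0.25, 0.01, 0.145], [12, -3, 18]], [0, [-0.29, 0.012, 0.18], [14, -4, 20]], [0, [-0.325, 0.015, 0.215], [15.62, -4, 22]]]'

```text
time_s: 5.55
tcp_pos: [0.5138, 0.1781, 0.3435]
ee_rot: [[-0.316, -0.917, 0.244], [-0.723, 0.399, 0.564], [-0.615, 0.001, -0.789]]
wrist_force: [1.0, 0.2, -1.2]
gripper_width: 0.005
gripper_force: 0.0
```

```bash
python3 - <<'E'
from h import *
from station import r, camrig, ticket
s=r.sense();print(s["joints"]);print("o1 .2",delta(s,*goal("o1",.2)),delta(s,*goal("o1",.03)))
E
```

```text
[ 18.62714187   1.09295307  -6.53616775 -32.13452072 -59.13949909
 -31.11367814]
o1 .2 ([-0.023, 0.0209, 0.0416], [0.04, -0.05, -0.07]) ([-0.0231, 0.0208, 0.2116], [0.04, -0.05, -0.07])
```

>>> steer_hand --deltas '[[0, [-0.023, 0.021, 0.04], [0, 0, 0]], [0, [-0.023, 0.021, 0.04], [0, 0, 0]], [0, [-0.023, 0.021, 0.08], [0, 0, 0]], [0, [-0.023, 0.021, 0.12], [0, 0, 0]], [0, [-0.023, 0.021, 0.16], [0, 0, 0]], [0, [-0.023, 0.021, 0.19], [0, 0, 0]], [0, [-0.023, 0.021, 0.21], [0, 0, 0]], [0, [-0.023, 0.021, 0.21], [0, 0, 0]]]'

```text
time_s: 6.35
tcp_pos: [0.5528, 0.3195, 0.1883]
ee_rot: [[-0.317, -0.918, 0.238], [-0.727, 0.396, 0.561], [-0.609, 0.005, -0.793]]
wrist_force: [-0.1, -0.1, -0.8]
gripper_width: 0.004
gripper_force: 0.0
```

```bash
python3 - <<'E'
from h import *
from station import r, camrig, ticket
s=r.sense();print(s["joints"]);print(delta(s,*goal("o1",0)),delta(s,*goal("o1",-.014)))
E
```

```text
[ 32.03731392  15.48532987 -11.29337787 -35.87972803 -36.59826831
 -31.31201548]
([-0.0042, 0.0001, 0.0299], [0.33, -0.47, -0.07]) ([-0.0043, 0.0, 0.0439], [0.33, -0.47, -0.07])
```

>>> steer_hand --deltas '[[0, [-0.003, 0, 0.015], [0.3, -0.4, 0]], [0, [-0.003, 0, 0.028], [0.3, -0.4, 0]], [0, [-0.003, 0, 0.032], [0.3, -0.4, 0]], [0, [-0.003, 0, 0.036], [0.3, -0.4, 0]], [0, [-0.003, 0, 0.040], [0.3, -0.4, 0]], [0, [-0.003, 0, 0.043], [0.3, -0.4, 0]], [0, [-0.003, 0, 0.045], [0.3, -0.4, 0]], [0, [-0.003, 0, 0.045], [0.3, -0.4, 0]]]'

```text
time_s: 7.15
tcp_pos: [0.5672, 0.3472, 0.16]
ee_rot: [[-0.311, -0.916, 0.252], [-0.72, 0.401, 0.567], [-0.621, -0.005, -0.784]]
wrist_force: [0.5, -0.2, 0.1]
gripper_width: 0.007
gripper_force: 0.0
```

```bash
python3 - <<'E'
from h import *
from station import r, camrig, ticket
s=r.sense();print(delta(s,*goal("o1",-.014)),"axial F",s["wrist_force"]@s["ee_rot"])
E
```

```text
([0.0031, 0.0024, 0.0024], [-0.3, 0.36, 0.08]) axial F [-0.04289356 -0.52951165 -0.11334866]
```

>>> steer_hand --deltas '[[0, [0.001, 0.001, 0.002], [0, 0, 0]], [0, [0.001, 0.001, 0.004], [0, 0, 0]], [0, [0.001, 0.001, 0.006], [0, 0, 0]], [0, [0.001, 0.001, 0.006], [0, 0, 0]]]'

```text
time_s: 7.55
tcp_pos: [0.5667, 0.3488, 0.1568]
ee_rot: [[-0.31, -0.917, 0.251], [-0.721, 0.399, 0.567], [-0.62, -0.006, -0.784]]
wrist_force: [-8.0, -10.9, 12.4]
gripper_width: 0.006
gripper_force: 8.8
```

```bash
python3 - <<'E'
from h import *
from station import r, camrig, ticket
s=r.sense();print(delta(s,*goal("o1",-.014)),"axial F",s["wrist_force"]@s["ee_rot"])
E
```

```text
([0.0021, 0.0013, -0.0009], [-0.26, 0.34, 0.19]) axial F [  2.62013722   2.90354762 -17.84601784]
```

>>> steer_hand --deltas '[[0, [0, 0, -0.04], [0, 0, 0]], [0, [0, 0, -0.09], [0, 0, 0]], [0, [0, 0, -0.14], [0, 0, 0]], [0, [0, 0, -0.19], [0, 0, 0]], [0, [0, 0, -0.22], [0, 0, 0]], [0, [0, 0, -0.22], [0, 0, 0]]]'

```text
time_s: 8.15
tcp_pos: [0.5129, 0.2241, 0.3332]
ee_rot: [[-0.306, -0.915, 0.261], [-0.717, 0.402, 0.569], [-0.626, -0.013, -0.78]]
wrist_force: [-0.2, 1.2, 0.8]
gripper_width: 0.005
gripper_force: 0.0
```

```bash
python3 - <<'E'
from chk import *
heights(["o1","o2","b1","b2"])
s=r.sense();print(s["joints"],s["tcp_pos"]);print("b1",delta(s,*goal("b1",.2)),delta(s,(.49,.06,.36),goal("b1",.2)[1]))
E
```

```text
o1 [(np.int64(137), np.float64(-13.2), [-50.7, -13.1]), (np.int64(190), np.float64(-14.5), [-44.9, -12.6])]
o2 [(np.int64(0), None, [-47.4, -47.4]), (np.int64(110), np.float64(-14.4), [-47.0, -13.0])]
b1 [(np.int64(31), np.float64(0.6), [-37.4, -2.5]), (np.int64(0), None, None)]
b2 [(np.int64(9), np.float64(-3.3), [-36.7, -2.9]), (np.int64(94), np.float64(-0.1), [-35.8, 0.3])]
[ 25.05564981   1.54604771  -8.97857457 -30.73941634 -52.78306315
 -35.55751455] [0.51169053 0.22529594 0.32785336]
b1 ([0.1655, -0.1194, -0.113], [-22.96, 0.31, -28.7]) ([0.1056, -0.0466, -0.1245], [-22.96, 0.31, -28.7])
```

>>> steer_hand --deltas '[[0, [0.03, -0.01, -0.04], [-3, 0, -4]], [0, [0.055, -0.025, -0.075], [-6, 0, -8]], [0, [0.08, -0.04, -0.10], [-9, 0, -12]], [0, [0.105, -0.055, -0.12], [-12, 0, -16]], [1, [0.125, -0.075, -0.125], [-15, 0, -20]], [1, [0.145, -0.1, -0.12], [-18, 0, -24]], [1, [0.165, -0.119, -0.113], [-23, 0.3, -28.7]], [1, [0.165, -0.119, -0.113], [-23, 0.3, -28.7]]]'

```text
time_s: 9.05
tcp_pos: [0.543, -0.0055, 0.305]
ee_rot: [[0.168, -0.974, -0.154], [-0.766, -0.227, 0.601], [-0.62, 0.017, -0.785]]
wrist_force: [-1.5, 0.3, -1.1]
gripper_width: 0.286
gripper_force: 0.0
```

```bash
python3 - <<'E'
from h import *
from station import r, camrig, ticket
s=r.sense();print(s["joints"]);print("b1",delta(s,*goal("b1",.2)))
E
```

```text
[ -5.76121499  20.60028248  13.66329934 -35.89371449 -96.71498461
  18.64652818]
b1 ([-0.0059, 0.0022, -0.0069], [0.78, 0.31, -0.55])
```

>>> steer_hand --deltas '[[1, [-0.005, 0.002, 0], [0.8, 0.3, -0.5]], [1, [-0.005, 0.002, 0], [0.8, 0.3, -0.5]], [1, [-0.005, 0.002, 0], [0.8, 0.3, -0.5]], [1, [-0.005, 0.002, 0.05], [0.8, 0.3, -0.5]], [1, [-0.005, 0.002, 0.09], [0.8, 0.3, -0.5]], [1, [-0.005, 0.002, 0.13], [0.8, 0.3, -0.5]], [1, [-0.005, 0.002, 0.14], [0.8, 0.3, -0.5]], [1, [-0.005, 0.002, 0.14], [0.8, 0.3, -0.5]]]'

```text
time_s: 9.85
tcp_pos: [0.5175, 0.0829, 0.2073]
ee_rot: [[0.189, -0.974, -0.128], [-0.769, -0.228, 0.597], [-0.611, -0.015, -0.792]]
wrist_force: [0.2, -0.4, 0.3]
gripper_width: 0.969
gripper_force: 0.0
```

>>> steer_hand --deltas '[[1, [0, 0, 0], [0, 0, 0]], [1, [0, 0, 0], [0, 0, 0]]]'

```text
time_s: 10.05
tcp_pos: [0.5196, 0.0813, 0.2087]
ee_rot: [[0.19, -0.974, -0.123], [-0.769, -0.225, 0.598], [-0.61, -0.019, -0.792]]
wrist_force: [0.7, 0.6, -0.6]
gripper_width: 0.999
gripper_force: 0.0
```

```bash
python3 - <<'E'
from h import *
from station import r, camrig, ticket
for i in range(3):
  s=r.sense();print("b1",s["gripper_width"],delta(s,*goal("b1",0)));camrig.capture("top")
E
```

```text
b1 0.9988792348983384 ([0.0053, 0.0, 0.0618], [-0.89, -0.41, 0.61])
b1 0.998898257552574 ([0.0052, -0.0001, 0.0616], [-0.87, -0.39, 0.57])
b1 0.9980506274838316 ([0.0051, -0.0004, 0.0613], [-0.84, -0.38, 0.55])
```

>>> steer_hand --deltas '[[1, [0.005, 0, 0.02], [-0.9, -0.4, 0.6]], [1, [0.005, 0, 0.04], [-0.9, -0.4, 0.6]], [1, [0.005, 0, 0.06], [-0.9, -0.4, 0.6]], [1, [0.005, 0, 0.08], [-0.9, -0.4, 0.6]], [1, [0.005, 0, 0.097], [-0.9, -0.4, 0.6]], [1, [0.005, 0, 0.097], [-0.9, -0.4, 0.6]], [1, [0.005, 0, 0.097], [-0.9, -0.4, 0.6]], [1, [0.005, 0, 0.097], [-0.9, -0.4, 0.6]]]'

```text
time_s: 11.0
tcp_pos: [0.5077, 0.1359, 0.1273]
ee_rot: [[0.177, -0.974, -0.142], [-0.767, -0.227, 0.6], [-0.616, 0.003, -0.788]]
wrist_force: [0.2, 0.4, 1.2]
gripper_width: 1.001
gripper_force: 0.0
```

```bash
python3 - <<'E'
from h import *
from station import r, camrig, ticket
s=r.sense();print("b1",s["gripper_width"],delta(s,*goal("b1",-.036)),s["wrist_force"])
c=camrig.capture("side");cv2.imwrite("pics/s2.png",cv2.resize(c["pixels"][180:330,230:430,::-1],(800,600)))
E
```

```text
b1 1.0012640589929946 ([-0.0004, -0.0003, -0.0007], [0.17, 0.04, -0.09]) [0.16929367 0.42769787 1.22632844]
```

View pics/s2.png

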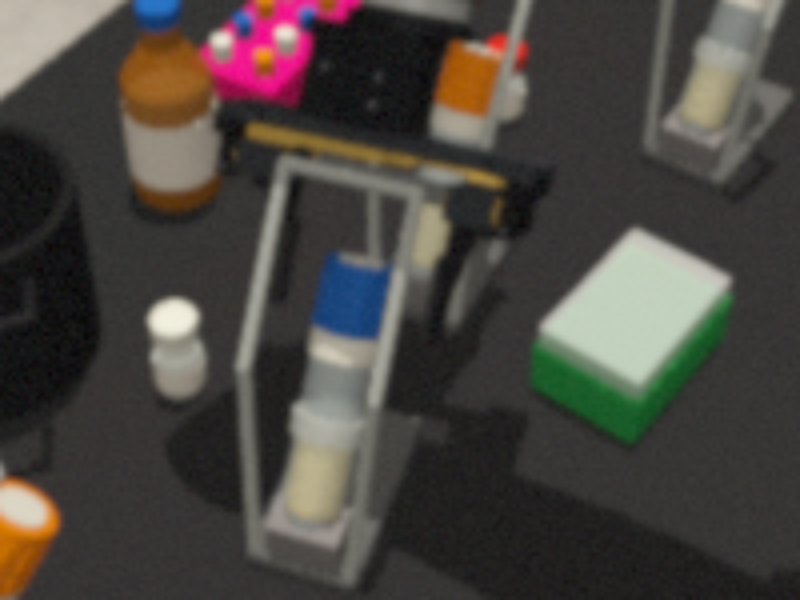

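The open fingers straddle the blue cap, with tips at about (285,290) and (440,325) and the cap at (350,295). The body is clear of the bail. Next I close.

>>> steer_hand --deltas '[[0, [0, 0, 0], [0, 0, 0]], [0, [0, 0, 0], [0, 0, 0]], [0, [0, 0, 0], [0, 0, 0]], [0, [0, 0, 0], [0, 0, 0]], [0, [0, 0, 0], [0, 0, 0]], [0, [0, 0, 0], [0, 0, 0]], [0, [0, 0, 0], [0, 0, 0]], [0, [0, 0, 0], [0, 0, 0]]]'

```text
time_s: 11.85
tcp_pos: [0.5074, 0.1364, 0.127]
ee_rot: [[0.177, -0.974, -0.143], [-0.767, -0.227, 0.6], [-0.616, 0.003, -0.787]]
wrist_force: [0.9, 0.5, -0.7]
gripper_width: 0.478
gripper_force: 30.0
```

```bash
python3 - <<'E'
from h import *
from station import r, camrig, ticket
s=r.sense();print("b1",delta(s,*goal("b1",-.036)),s["wrist_force"]@s["ee_rot"])
E
```

```text
b1 ([-0.0002, -0.0004, -0.0013], [0.17, 0.06, -0.1]) [ 0.19776472 -0.99485554  0.67996945]
```

>>> steer_hand --deltas '[[0, [0, 0, -0.003], [0, 0, 0]], [0, [0, 0, -0.006], [0, 0, 0]], [0, [0, 0, -0.009], [0, 0, 0]], [0, [0, 0, -0.012], [0, 0, 0]], [0, [0, 0, -0.015], [0, 0, 0]], [0, [0, 0, -0.017], [0, 0, 0]], [0, [0, 0, -0.017], [0, 0, 0]], [0, [0, 0, -0.017], [0, 0, 0]]]'

```text
time_s: 12.65
tcp_pos: [0.5093, 0.1278, 0.1382]
ee_rot: [[0.174, -0.974, -0.143], [-0.767, -0.225, 0.601], [-0.618, 0.005, -0.786]]
wrist_force: [2.9, 8.7, -12.5]
gripper_width: 0.476
gripper_force: 30.0
```

```bash
python3 - <<'E'
from chk import *
s=r.sense();print("b1",delta(s,*goal("b1",-.022)),s["wrist_force"]@s["ee_rot"]);heights(["b1","o1","o2"])
E
```

```text
b1 ([-0.0002, -0.0005, -0.0011], [0.19, 0.19, -0.27]) [ 1.52628366 -4.87894228 14.64406261]
b1 [(np.int64(28), np.float64(14.7), [-23.7, 11.4]), (np.int64(2), np.float64(6.2), None)]
o1 [(np.int64(134), np.float64(-13.4), [-50.5, -13.2]), (np.int64(193), np.float64(-14.2), [-46.0, -12.0])]
o2 [(np.int64(15), np.float64(-13.3), [-52.8, -16.2]), (np.int64(45), np.float64(-14.1), [-17.3, -12.0])]
```

>>> steer_hand --deltas '[[0, [0, 0, 0.002], [0, 0, 0]], [0, [0, 0, 0.002], [0, 0, 0]], [1, [0, 0, 0.002], [0, 0, 0]], [1, [0, 0, 0.002], [0, 0, 0]], [1, [0, 0, 0.002], [0, 0, 0]], [1, [0, 0, 0.002], [0, 0, 0]], [1, [0, 0, 0.002], [0, 0, 0]], [1, [0, 0, 0.002], [0, 0, 0]]]'

```text
time_s: 13.55
tcp_pos: [0.5091, 0.1271, 0.1389]
ee_rot: [[0.177, -0.974, -0.143], [-0.767, -0.228, 0.6], [-0.617, 0.004, -0.787]]
wrist_force: [1.0, -0.5, -0.1]
gripper_width: 0.93
gripper_force: 0.0
```

>>> steer_hand --deltas '[[1, [0, 0, -0.03], [0, 0, 0]], [1, [0, 0, -0.07], [0, 0, 0]], [1, [0, 0, -0.12], [0, 0, 0]], [1, [0, 0, -0.17], [0, 0, 0]], [1, [0, 0, -0.22], [0, 0, 0]], [1, [0, 0, -0.25], [0, 0, 0]], [1, [0, 0, -0.25], [0, 0, 0]], [1, [0, 0, -0.25], [0, 0, 0]]]'

```text
time_s: 14.35
tcp_pos: [0.545, -0.0227, 0.3354]
ee_rot: [[0.176, -0.974, -0.143], [-0.767, -0.227, 0.6], [-0.617, 0.004, -0.787]]
wrist_force: [-0.7, 0.1, -0.7]
gripper_width: 0.999
gripper_force: 0.0
```

```bash
python3 - <<'E'
from chk import *
s=r.sense();heights(["b1","o1","o2"]);print(s["joints"],goal("b2",.2)[0])
print("b2",delta(s,*goal("b2",.2)),delta(s,(.49,-.22,.42),goal("b2",.2)[1]))
E
```

```text
b1 [(np.int64(32), np.float64(14.7), [-24.2, 11.4]), (np.int64(160), np.float64(13.7), [-9.2, 15.3])]
o1 [(np.int64(141), np.float64(-13.3), [-51.2, -13.0]), (np.int64(195), np.float64(-14.6), [-45.6, -12.6])]
o2 [(np.int64(15), np.float64(-13.5), [-53.0, -15.7]), (np.int64(48), np.float64(-14.3), None)]
[  -7.37181832   20.06446713   17.20751904  -35.91653695 -100.32958429
   17.95935325] [ 0.43043671 -0.43540506  0.32850751]
b2 ([0.3007, 0.2051, -0.226], [9.54, 4.05, 12.73]) ([0.0895, 0.0986, -0.1772], [9.54, 4.05, 12.73])
```

>>> steer_hand --deltas '[[1, [0.01, 0.015, -0.045], [1, 0.5, 1]], [1, [0.03, 0.03, -0.09], [2, 1, 3]], [1, [0.055, 0.055, -0.125], [3.5, 1.5, 5]], [1, [0.075, 0.08, -0.155], [5, 2, 7]], [1, [0.1, 0.105, -0.18], [6.5, 2.7, 9]], [1, [0.14, 0.125, -0.19], [8, 3.4, 11]], [1, [0.18, 0.145, -0.2], [9.54, 4.05, 12.73]], [1, [0.22, 0.165, -0.21], [9.54, 4.05, 12.73]]]'

```text
time_s: 15.25
tcp_pos: [0.4525, -0.3552, 0.3652]
ee_rot: [[-0.04, -0.999, 0.026], [-0.828, 0.047, 0.558], [-0.559, 0.001, -0.829]]
wrist_force: [1.3, 1.5, -0.5]
gripper_width: 1.0
gripper_force: 0.0
```

>>> steer_hand --deltas '[[1, [0, 0, 0], [0, 0, 0]], [1, [0, 0, 0], [0, 0, 0]]]'

```text
time_s: 15.45
tcp_pos: [0.4533, -0.3547, 0.3637]
ee_rot: [[-0.042, -0.999, 0.024], [-0.827, 0.049, 0.561], [-0.561, 0.004, -0.828]]
wrist_force: [0.5, 0.4, 0.4]
gripper_width: 1.003
gripper_force: 0.0
```

```bash
python3 - <<'E'
from h import *
from station import r, camrig, ticket
s=r.sense();print(s["joints"])
print("b2",delta(s,*goal("b2",.2)),delta(s,*goal("b2",.06)))
E
```

```text
[ -38.11712998   26.23205207   30.1337264   -29.58292691 -112.50602242
   28.2752869 ]
b2 ([0.0874, 0.0188, -0.0167], [0.19, 0.15, -0.11]) ([0.0878, 0.0184, 0.1233], [0.19, 0.15, -0.11])
```

>>> steer_hand --deltas '[[1, [0.04, 0.009, -0.008], [0.2, 0.1, -0.1]], [1, [0.08, 0.018, -0.016], [0.2, 0.1, -0.1]], [1, [0.088, 0.0185, -0.016], [0.2, 0.1, -0.1]], [1, [0.088, 0.0185, -0.016], [0.2, 0.1, -0.1]], [1, [0.088, 0.0185, 0.03], [0.2, 0.1, -0.1]], [1, [0.088, 0.0185, 0.07], [0.2, 0.1, -0.1]], [1, [0.088, 0.0185, 0.11], [0.2, 0.1, -0.1]], [1, [0.088, 0.0185, 0.123], [0.2, 0.1, -0.1]]]'

```text
time_s: 16.25
tcp_pos: [0.4347, -0.3536, 0.2137]
ee_rot: [[-0.036, -0.999, 0.026], [-0.828, 0.045, 0.56], [-0.56, -0.001, -0.828]]
wrist_force: [0.2, -0.0, -0.5]
gripper_width: 1.0
gripper_force: 0.0
```

>>> steer_hand --deltas '[[1, [0, 0, 0], [0, 0, 0]], [1, [0, 0, 0], [0, 0, 0]], [1, [0, 0, 0], [0, 0, 0]]]'

```text
time_s: 16.55
tcp_pos: [0.4356, -0.3596, 0.2168]
ee_rot: [[-0.036, -0.999, 0.033], [-0.831, 0.049, 0.553], [-0.554, -0.007, -0.832]]
wrist_force: [-0.5, -0.7, -0.4]
gripper_width: 0.998
gripper_force: 0.0
```

```bash
python3 - <<'E'
from h import *
from station import r, camrig, ticket
s=r.sense();print("b2",delta(s,*goal("b2",-.036)))
E
```

```text
b2 ([-0.0001, 0.002, 0.1009], [-0.33, -0.33, 0.24])
```

>>> steer_hand --deltas '[[1, [0, 0.002, 0.03], [0, 0, 0]], [1, [0, 0.002, 0.06], [0, 0, 0]], [1, [0, 0.002, 0.085], [0, 0, 0]], [1, [0, 0.002, 0.1], [0, 0, 0]], [1, [0, 0.002, 0.1], [0, 0, 0]], [1, [0, 0.002, 0.1], [0, 0, 0]], [1, [0, 0.002, 0.1], [0, 0, 0]]]'

```text
time_s: 17.25
tcp_pos: [0.4364, -0.304, 0.133]
ee_rot: [[-0.037, -0.999, 0.033], [-0.831, 0.049, 0.554], [-0.555, -0.006, -0.832]]
wrist_force: [0.2, -0.5, 0.4]
gripper_width: 1.0
gripper_force: 0.0
```

```bash
python3 - <<'E'
from h import *
from station import r, camrig, ticket
s=r.sense();print("b2",delta(s,*goal("b2",-.036)),s["wrist_force"])
E
```

```text
b2 ([-0.0003, -0.0004, 0.0004], [-0.31, -0.27, 0.19]) [ 0.17297112 -0.48788826  0.35712383]
```

>>> steer_hand --deltas '[[0, [0, 0, 0], [0, 0, 0]], [0, [0, 0, 0], [0, 0, 0]], [0, [0, 0, 0], [0, 0, 0]], [0, [0, 0, 0], [0, 0, 0]], [0, [0, 0, 0], [0, 0, 0]], [0, [0, 0, 0], [0, 0, 0]], [0, [0, 0, 0], [0, 0, 0]], [0, [0, 0, 0], [0, 0, 0]]]'

```text
time_s: 18.05
tcp_pos: [0.4362, -0.3026, 0.1317]
ee_rot: [[-0.038, -0.999, 0.031], [-0.83, 0.049, 0.556], [-0.557, -0.005, -0.831]]
wrist_force: [1.6, 1.5, -0.4]
gripper_width: 0.475
gripper_force: 30.0
```

>>> steer_hand --deltas '[[0, [0, 0, -0.003], [0, 0, 0]], [0, [0, 0, -0.006], [0, 0, 0]], [0, [0, 0, -0.009], [0, 0, 0]], [0, [0, 0, -0.012], [0, 0, 0]], [0, [0, 0, -0.015], [0, 0, 0]], [0, [0, 0, -0.017], [0, 0, 0]], [0, [0, 0, -0.017], [0, 0, 0]], [0, [0, 0, -0.017], [0, 0, 0]]]'

```text
time_s: 18.85
tcp_pos: [0.4357, -0.3105, 0.1435]
ee_rot: [[-0.04, -0.999, 0.031], [-0.828, 0.05, 0.559], [-0.56, -0.003, -0.829]]
wrist_force: [6.0, 2.7, -12.0]
gripper_width: 0.476
gripper_force: 30.0
```

```bash
python3 - <<'E'
from chk import *
s=r.sense();print("b2",delta(s,*goal("b2",-.022)),s["wrist_force"]@s["ee_rot"]);heights(["b2"])
E
```

```text
b2 ([0.0002, -0.0008, -0.0013], [-0.2, 0.03, 0.04]) [ 4.25434733 -5.8495098  11.63775684]
b2 [(np.int64(7), np.float64(5.7), [-23.1, 11.9]), (np.int64(79), np.float64(14.1), [-23.5, 12.0])]
```

>>> steer_hand --deltas '[[0, [0, 0, 0.002], [0, 0, 0]], [0, [0, 0, 0.002], [0, 0, 0]], [1, [0, 0, 0.002], [0, 0, 0]], [1, [0, 0, 0.002], [0, 0, 0]], [1, [0, 0, 0.002], [0, 0, 0]], [1, [0, 0, 0.002], [0, 0, 0]], [1, [0, 0, 0.002], [0, 0, 0]], [1, [0, 0, 0.002], [0, 0, 0]]]'

```text
time_s: 19.75
tcp_pos: [0.435, -0.311, 0.1444]
ee_rot: [[-0.038, -0.999, 0.03], [-0.83, 0.049, 0.556], [-0.557, -0.004, -0.83]]
wrist_force: [0.9, -0.1, -0.1]
gripper_width: 0.929
gripper_force: 0.0
```

>>> steer_hand --deltas '[[1, [0, 0, -0.03], [0, 0, 0]], [1, [0, 0, -0.07], [0, 0, 0]], [1, [0, 0, -0.12], [0, 0, 0]], [1, [0, 0, -0.17], [0, 0, 0]], [1, [0, 0, -0.22], [0, 0, 0]], [1, [0, 0, -0.25], [0, 0, 0]], [1, [0, 0, -0.25], [0, 0, 0]], [1, [0, 0, -0.25], [0, 0, 0]]]'

```text
time_s: 20.55
tcp_pos: [0.4276, -0.45, 0.3514]
ee_rot: [[-0.038, -0.999, 0.031], [-0.829, 0.049, 0.557], [-0.558, -0.004, -0.83]]
wrist_force: [1.0, 0.0, -0.5]
gripper_width: 1.003
gripper_force: 0.0
```

```bash
python3 - <<'E'
from chk import *
heights(["b1","b2","o1","o2"])
c=camrig.capture("top");cv2.imwrite("pics/t3.png",c["pixels"][:,:,::-1])
a=cv2.GaussianBlur(c["pixels"],(5,5),0).astype(int);b=cv2.GaussianBlur(np.load("top0.npz")["pixels"],(5,5),0).astype(int)
E
```

```text
b1 [(np.int64(30), np.float64(14.7), [-24.0, 11.5]), (np.int64(160), np.float64(14.0), [-11.2, 15.8])]
b2 [(np.int64(7), np.float64(-4.3), [-23.3, 12.8]), (np.int64(81), np.float64(13.8), [-24.4, 12.8])]
o1 [(np.int64(141), np.float64(-13.2), [-51.3, -13.4]), (np.int64(189), np.float64(-14.2), [-44.3, -12.1])]
o2 [(np.int64(14), np.float64(-13.3), [-52.5, -16.2]), (np.int64(111), np.float64(-14.4), [-47.7, -13.0])]
```

View pics/t3.png

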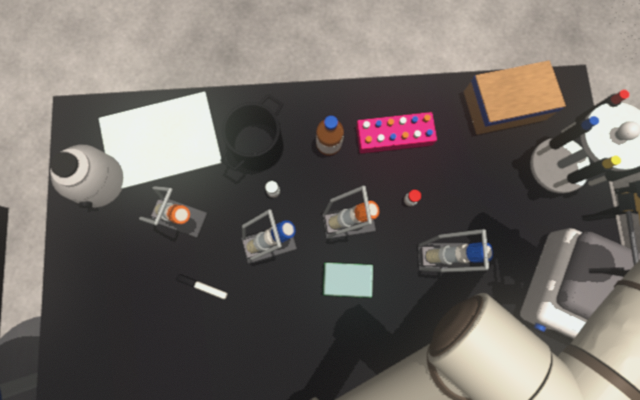

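The picture shows everything loose where it was: vials at (272,188) and (414,197), marker at (203,287), bottle at (330,133). All four caps measure in their target states and the arm is clear.

```bash
python3 -c "
from station import r, camrig, ticket
print(ticket.finish_job())"
```

```text
the job is handed in; nothing more can be done
None
```

I pressed both orange caps home first, then pulled both blue caps up to their vented click. The cameras confirmed all four positions, nothing else on the bench appeared to have moved, and I handed the job in at about 21 s with the arm clear; no verdict came back.

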